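Register a serving board against the fence and flip stop

TASK

Flip the hinged stop on the bench fence down with a fingertip, then push the wooden paddle board along the bench, without lifting it, until its long edge lies flat against the fence and its square end is tight against the lowered stop. Leave the sander, the glue bottle and the sanding block where they are, and finish clear of everything.

Things in the scene. Friction and masses are not known exactly. Their poses are not given: they have to be found in the camera images.
- fence: Aluminium T-slot fence lying on the bench, fixed: 60 mm deep (its x), 640 mm long (its y), 30 mm high. Origin: centre of its underside, on the bench. Work lies against its front face, the plane x = -30 mm in this frame, looking to -x, towards the robot. At y = +-290 mm a star knob 38 mm across stands on it, top 54 mm above the bench.
- stop: Fixed steel bracket of the flip stop, on top of the fence, axes parallel to the fence's. Origin: on the fence's top and centre line (30 mm above the bench), at mid-width of the arm. Two cheeks (6 mm thick, outer faces at y = +-17.5 mm) hold the hinge pin. A clamp knob 26 mm across sits at x = +4, y = -36 mm. Nothing of the bracket is higher than 22 mm above this origin.
- stop_pin (a point): Middle of the stop arm's hinge pin, which runs along the fence (y): 44 mm above the bench, 4 mm in front of the fence's front face. Fixed to the bracket, axes parallel to the fence's.
- stop_arm (a joint): Angle of the stop's aluminium arm, rad: 0 = fully down (working), on its limit; grows as it swings up and back over the fence to its other limit, 2.3, where it rests at the start, leaning away from the robot. No spring, little friction: pushed forward (to -x of the fence) past its balance point near 1.9, it drops to 0 by its own weight.
- stop_tip (a point): End of the thumb lip (5 mm thick) at the free end of the stop arm, mid-width, 74 mm from the pin; moves with the arm. The arm is 20 mm wide (y). Leaning back at 2.3 rad the tip is some 51 mm behind the pin and 98 mm above the bench, and the arm's highest point 117 mm above the bench; it reaches at most 120 mm while swinging over.
- stop_pad (a point): Centre of the arm's flat side that faces +y of the fence, where the work's end butts; moves with the arm. With the arm down it is 18 mm above the bench and 45 mm in front of the fence's face, on the plane y = +10 mm of the bracket's frame; the side spans 20 to 70 mm in front of the face and 8 to 38 mm above the bench.
- board: Loose paddle-shaped serving board of pale hardwood, lying flat, 0.25 to 0.5 kg: blade 90 mm (its x) by 200 mm (its y), 24 mm thick, with a round handle 24 mm thick and 80 mm long on the middle of its +y end, to y = +180 mm. Origin: centre of the blade's underside. The edge at x = +45 mm goes to the fence, the square end at y = -100 mm to the stop. Starts within 0.2 rad of parallel to the fence.
- board_corner_end (a point): Corner of the board's fence-side edge at the square end, at the underside.
- board_corner_handle (a point): Corner of the board's fence-side edge at the handle's side, at the underside.
- board_end (a point): Middle of the board's square end, at the underside.
- sander: Loose orbital sander standing on its round pad, to the robot's right: 125 mm pad, 152 mm high, 1.3 kg, dust port to its -y. Origin: centre of the pad's underside. Leave alone.
- glue: Loose white glue bottle, 60 mm across, 160 mm high, to the robot's right, past the fence's end. Origin: centre of its underside. Leave alone.
- sanding_block: Loose cork sanding block 60 x 110 x 32 mm, to the robot's left. Origin: centre of its underside. Leave alone.

How it is judged (in metres and radians):
On the way, in this order (a step that is already met when the one before it is completed fails the run):
1. the stop arm is flipped fully down (value of joint stop_arm below 0.06 rad), for 0.2 s.
2. with the stop down, the board is pushed home against the fence and the stop (x of board_corner_end in the frame of fence between -0.0325 and -0.026 m and x of board_corner_handle in the frame of fence between -0.0325 and -0.026 m and y of board_end in the frame of stop_pad between -0.004 and 0.0025 m and value of joint stop_arm below 0.06 rad and height (world z) of board below 0.004 m), for 0.2 s.
At the end, for the whole second after the job is handed in: The stop arm is fully down (joint below 0.06 rad); both ends of the board's long edge are within 2.5 mm of the fence's face, its square end is within 2.5 mm of the stop arm's side; the board lies flat on the bench and at rest (all of step 2 and linear speed of board below 0.01 m/s and angular speed of board below 0.05 rad/s); the robot touches nothing.
It fails at once if the board is lifted off the bench or tipped (height (world z) of board above 0.008 m or angle between board's own z axis and vertical above 0.08 rad).
It fails at once if the sander is disturbed (moved by more than 15 mm) (distance of sander from where it was at the start of the episode above 0.015 m).
It fails at once if the glue bottle is disturbed (moved by more than 15 mm) (distance of glue from where it was at the start of the episode above 0.015 m).
It fails at once if the sanding block is disturbed (moved by more than 15 mm) (distance of sanding_block from where it was at the start of the episode above 0.015 m).
It also fails if it takes over 72 s, if anything falls off the work surface, if the arm or the gripper's body presses on something with over 40 N, if the wrist force passes 120 N, or if a joint passes its speed limit or range.

ROBOT

A 7-joint arm with a two-finger parallel gripper is mounted at the origin on the work surface. World frame = base frame: x ahead of the robot, y to its left, z up, the work surface at z = 0. Lengths are in m, angles in degrees, forces in N, time in s.
With the tool pointing down it reaches from about 0.425 to 0.875 m from the base axis. Payload 4.7 kg.
Tool frame: the origin (TCP) lies on the centre line of the jaws, within the pads' length; the fingertips stand 22 mm ahead of it and the grasp point (between the pads) lies 3 mm ahead of it; z points along the fingers, y is the line along which they close (so a half turn about z gives the same grasp; the last joint's range is limited). The gripper opens to 85 mm and grips with 20 to 120 N. Pads are 22 mm wide; open, the fingers measure 114 mm over their backs; the gripper's body (76 mm by 85 mm) begins 54 mm behind the grasp point. The pads swing forward as they close: fully open they stand 13 mm farther back than shut.
Start: joints at [-72.473, 18.392, -4.016, 83.108, 1.295, 78.541, -3.26], TCP at [0.187, 0.623, 0.253] pointing down, gripper open.
Joint ranges: [-163.93, 163.93], [-17.29, 119.83], [-79.2, 71.16], [3.27, 140.29], [-89.18, 269.18], [5.43, 117.66], [-154.24, 154.24]. Speed limits (degrees/s): [147.25, 147.25, 180, 180, 180, 180, 180].

INTERFACE

Orientations are given as a 3x3 rotation matrix whose columns are the frame's x, y, z axes.
In Python, from workcell import r, optics gives the robot as it stands.
- The arm moves only by the tool arm_command, never from a script. Its argument "commands" is a list of rows, each a list of 7 numbers: the gripper's target within -1 to 1 (fully open at 1, half-way at 0, shut at -1), then the shift along the tool's x, y, z in m, then the turn, a rotation vector about the tool's x, y, z in degrees. In form: [[grip, x, y, z, ax, ay, az], ...]. A call has 1 to 12 rows; each row shifts and turns the commanded pose from where the row before left it, along the tool's axes as they then stand; what a row does not reach is not made up. A row lasts 1/12 s, in which the tool goes at most 41.7 mm and 7.16 degrees, less where a joint would pass 70% of its speed; a pose out of reach is approached as far as the arm can. A call with a gripper value outside its range is refused whole. The fingers move at their own pace and stop on an object; "squeeze" is the grip in N (left out, the last holds). Time passes only in rows, so rows that do not move let the fingers close. It gives the time, the measured TCP pose, the force, the opening and the grip force at its end, in the units of the state.
- r.state(): the state, without advancing time (a new reading comes with each control period).
- optics.get_image(name): name is "side" or "top" or "wrist"; returns a dict with "color" (400x640x3 uint8, blue, green, red), "z_map" (400x640 float32, m along the optical axis (not along the pixel's ray), 0 where there is no reading), "vertical_fov" (degrees; the focal length in pixels is half the picture's height over the tangent of half this angle, whatever the lens; pixels are square), "cx", "cy" (the principal point, pixels), "R" (3x3) and "t" (3): a world point X has camera coordinates R X + t. Camera axes: x right, y down, z forward; pixel columns grow to the right and rows downward; lengths in m; the calibration is good to about 2 mm. A picture is of the moment at which its call begins.
- r.job_done(): hands the job in; it is judged then, once.
The state is a dict: "clock": time; "joint_pos": joint angles; "joint_vel": joint speeds; "joint_torque": joint torques, N m; "eef_pos": TCP position; "ee_rot": TCP orientation; "ft_force": force on the tool from outside, world axes, zero at the start; "moment": the same for the moment, N m; "width": finger opening in m; "finger_force": force on a finger pad.
Only numpy, scipy, OpenCV 4.12 (cv2) and the standard library are available. Lean on these libraries where they do the work, as an engineer would, in place of code of your own. Each camera call takes 0.05 s, during which the arm holds its last target. There are 200 camera calls.

## Working session

There is one attempt and no reset: what is moved stays moved. The work goes in short steps, Python scripts to look and compute and a tool call to move; the robot and the scene stay as the last step left them, time stands still between calls to the robot, and variables do not carry over. Pictures are saved under pics/ and viewed, at most 10 in all, crops included, and the job is handed in when it is done.

Besides the shell and the picture viewer there is one more tool, called as name(argument=value, ...), one argument or row to a line, values as JSON. arm_command: Moves the arm, as the interface text tells. Its arguments: {"type":"object","properties":{"commands":{"type":"array"},"squeeze":{"type":"number"}},"required":["commands"]}

```bash
mkdir -p pics; python3 - <<'E'
from workcell import r, optics
import cv2,numpy as np
for n in("top","side"):
    d=optics.get_image(n); cv2.imwrite(f"pics/{n}0.png",d["color"]); np.savez(f"{n}0.npz",**d)
    print(n,d["vertical_fov"],d["cx"],d["cy"],d["R"],d["t"])
s=r.state();print(s["clock"],s["eef_pos"],s["ee_rot"],s["width"])
E
```

```text
top 44.93160377866948 321.23975165321696 194.48925365811095 [[ 0.0175661  -0.99984511 -0.00109095]
 [-0.98689449 -0.0171635  -0.1604515 ]
 [ 0.16040792  0.00389516 -0.98704312]] [-0.00725228  0.54451026  1.49859325]
side 51.88505829871764 319.7390845838289 200.95673510890862 [[ 0.91666002 -0.39941272  0.01427866]
 [-0.19731673 -0.48333648 -0.85290794]
 [ 0.34756368  0.7790092  -0.52186604]] [-0.49026388  0.18358046  1.15639139]
0.1 [0.18690451 0.62208265 0.25232638] [[-9.57730190e-01  2.87667694e-01 -4.25539801e-04]
 [ 2.87667998e-01  9.57728713e-01 -1.68347205e-03]
 [-7.67288375e-05 -1.73472619e-03 -9.99998492e-01]] 0.08520159900718441
```

View pics/top0.png

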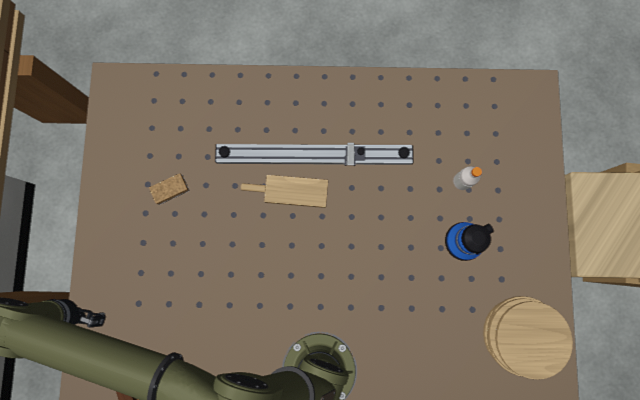

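View pics/side0.png

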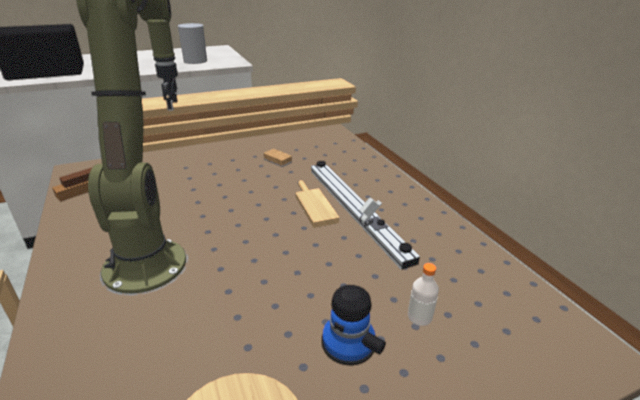

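The top view shows the fence from (215,155) to (413,155), with the stop at (351,153). The board spans (265–328, 176–207) with its handle to the left at (241,187). The cork block is at (168,188), the glue at (467,178) and the sander at (465,240). Next I measure the fence, stop and board.

```bash
cat >h.py <<'E'
import numpy as np,cv2
def ray(d,uv,z):
    f=200/np.tan(np.radians(float(d["vertical_fov"])/2))
    uv=np.atleast_2d(np.array(uv,float)); R=d["R"];t=d["t"]
    q=np.c_[(uv[:,0]-d["cx"])/f,(uv[:,1]-d["cy"])/f,np.ones(len(uv))]@R
    c=-R.T@t
    return c+q*((z-c[2])/q[:,2])[:,None]
def cloud(d):
    f=200/np.tan(np.radians(float(d["vertical_fov"])/2)); Z=d["z_map"]
    v,u=np.mgrid[:400,:640]
    P=np.dstack([(u-d["cx"])/f*Z,(v-d["cy"])/f*Z,Z])-d["t"]
    return P@d["R"]
E
python3 - <<'E'
from h import *
d=dict(np.load("top0.npz")); im=d["color"]; hsv=cv2.cvtColor(im,cv2.COLOR_BGR2HSV)
P=cloud(d)
print(hsv[190,300],hsv[187,250],hsv[230,300],hsv[148,280],hsv[153,351])
# board
m=cv2.inRange(hsv,(10,50,150),(30,160,255)); m[:160]=0;m[220:]=0;m[:,:225]=0;m[:,345:]=0
n,l,s,c=cv2.connectedComponentsWithStats(m);k=1+s[1:,4].argmax();print(s[k])
bl=((l==k)*255).astype(np.uint8);
op=cv2.morphologyEx(bl,cv2.MORPH_OPEN,np.ones((15,15)))
box=cv2.boxPoints(cv2.minAreaRect(max(cv2.findContours(op,0,2)[0],key=cv2.contourArea)))
print("board",ray(d,box,.024).round(4))
# fence
H=P[...,2]; fm=((hsv[...,1]<60)&(hsv[...,2]>110)).astype(np.uint8)*255; fm[:135]=0;fm[170:]=0;fm[:,:205]=0;fm[:,420:]=0
fm=cv2.morphologyEx(fm,cv2.MORPH_CLOSE,np.ones((9,9)))
box=cv2.boxPoints(cv2.minAreaRect(max(cv2.findContours(fm,0,2)[0],key=cv2.contourArea)))
print("fence",box,ray(d,box,.03).round(4))
for a in (150,153,156): print([int(x) for x in hsv[a,335:372,2]])
tall=(H>.06)&(P[...,0]>.6)&(P[...,0]<.9)&(P[...,1]>-.25)&(P[...,1]<.3)
print("tall",tall.sum(),P[tall].min(0),P[tall].max(0))
crop=cv2.resize(im[135:215,235:420],None,fx=4,fy=4,interpolation=cv2.INTER_CUBIC);cv2.imwrite("pics/c.png",crop)
E
```

```text
[ 19  87 176] [ 19  85 183] [ 16  68 128] [116  25  82] [ 98   6 167]
[ 241  175   87   32 1825]
board [[ 0.5222  0.186   0.024 ]
 [ 0.611   0.182   0.024 ]
 [ 0.5976 -0.017   0.024 ]
 [ 0.5091 -0.0111  0.024 ]]
fence [[204.35526 143.52686]
 [410.95493 134.91855]
 [412.10397 162.49567]
 [205.5043  171.10397]] [[ 0.7093  0.3881  0.03  ]
 [ 0.7501 -0.2887  0.03  ]
 [ 0.6574 -0.2914  0.03  ]
 [ 0.6172  0.3792  0.03  ]]
[169, 169, 169, 169, 170, 169, 169, 169, 170, 164, 134, 87, 124, 170, 167, 165, 165, 165, 154, 95, 83, 78, 45, 34, 35, 37, 37, 34, 33, 57, 113, 150, 149, 147, 147, 147, 147]
[183, 183, 183, 182, 183, 183, 183, 183, 185, 182, 152, 94, 128, 166, 164, 164, 167, 167, 159, 115, 87, 88, 77, 34, 32, 35, 35, 32, 40, 83, 149, 190, 187, 186, 185, 185, 186]
[167, 168, 167, 168, 166, 167, 167, 168, 161, 130, 86, 91, 142, 175, 164, 165, 168, 168, 156, 91, 82, 86, 87, 87, 89, 88, 89, 89, 88, 101, 150, 191, 191, 189, 189, 189, 189]
tall 147 [ 0.63631283 -0.09753008  0.06067804] [ 0.70160962 -0.07731978  0.11994208]
```

View pics/c.png

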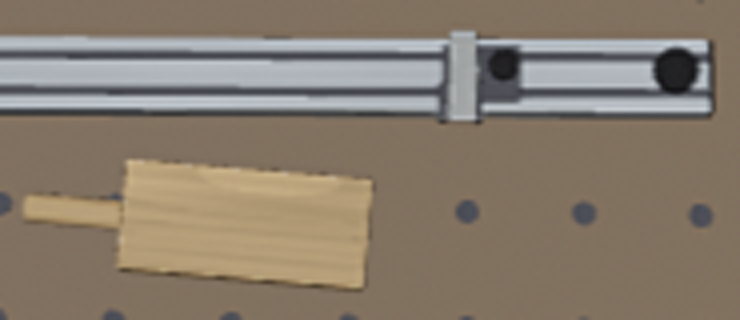

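The crop shows the arm leaning back over the fence, and the board tilted a few degrees with its square end towards the stop. I'll get the fence pose from its top-surface points.

```bash
python3 - <<'E'
from h import *
d=dict(np.load("top0.npz")); P=cloud(d); X=P.reshape(-1,3)
m=(P[...,2]>.024)&(P[...,2]<.036)&(P[...,0]>.6)&(P[...,0]<.78)&(P[...,1]>-.35)&(P[...,1]<.42)
im=cv2.morphologyEx(m.astype(np.uint8)*255,cv2.MORPH_OPEN,np.ones((3,3)))
n,l,s,c=cv2.connectedComponentsWithStats(im);print(s[1:])
# front/back edges per column, subpixel from grey bench->fence transitions
g=d["color"].astype(float)
hs=cv2.cvtColor(d["color"],cv2.COLOR_BGR2HSV).astype(float)[...,1]
F=[];B=[]
for u in list(range(235,340))+list(range(370,395)):
    S=hs[138:172,u]; br=np.median(np.r_[S[:3],S[-3:]]); lo=S<br*.75
    i=np.where(lo)[0]; B.append((u,138+i[0]-.5)); F.append((u,138+i[-1]+.5))
for nme,E,z in(("front",F,.03),("back",B,.03)):
    W=ray(d,E,z); p=np.polyfit(W[:,1],W[:,0],1); res=W[:,0]-np.polyval(p,W[:,1]); k=abs(res)<.003
    p=np.polyfit(W[k,1],W[k,0],1); print(nme,p,res[k].std(),k.sum())
# ends
for v in (150,155,158):
    i=np.where(hs[v,200:430]<40)[0]+200; print(ray(d,[(i[0]-.5,v),(i[-1]+.5,v)],.03).round(4))
t=(P[...,2]>.06)&(P[...,0]>.6)&(P[...,0]<.9)&(P[...,1]>-.25)&(P[...,1]<.3)
Q=P[t];print("arm y med",np.median(Q[:,1]),np.percentile(Q,[2,98],axis=0).round(4))
top=P[185:195,275:315,2];print("board top z",np.median(top), "bench",np.median(P[215:222,260:330,2]))
E
```

```text
[[ 215  144  132   19 1736]
 [ 364  145   38   18  448]
 [ 391  145    7    6   29]
 [ 409  145    5    7   27]
 [ 408  153    6   10   37]
 [ 403  159    4    4   16]]
front [-0.00828754  0.6471814 ] 0.0008854315646185974 130
back [-0.01727127  0.71605601] 2.0147579247351214e-16 130
[[ 0.688   0.3537  0.03  ]
 [ 0.6992 -0.2932  0.03  ]]
[[ 0.6707  0.3855  0.03  ]
 [ 0.6825 -0.293   0.03  ]]
[[ 0.6607  0.3849  0.03  ]
 [ 0.6724 -0.2928  0.03  ]]
arm y med -0.08638661896959217 [[ 0.6368 -0.0969  0.066 ]
 [ 0.7004 -0.0776  0.1184]]
board top z 0.02429310291166132 bench 0.00042850412743084584
```

Measured so far: the fence's front face is at x≈0.654 at bench level (yaw about 0.008 rad), the stop arm's y≈-0.087, and the board is at yaw about -0.067. Next I turn the tool square and carry it over behind the stop.

arm_command(
  commands=[
    [-1,0,0,0,0,0,-5.6],
    [-1,0,0,0,0,0,-5.6],
    [-1,0,0,0,0,0,-5.5],
    [-1,-0.024,-0.029,0,0,0,0],
    [-1,-0.024,-0.029,0,0,0,0],
    [-1,-0.024,-0.029,0,0,0,0],
    [-1,-0.024,-0.029,0,0,0,0],
    [-1,-0.024,-0.029,0,0,0,0],
    [-1,-0.024,-0.029,0,0,0,0],
    [-1,-0.024,-0.029,0,0,0,0],
    [-1,-0.024,-0.029,0,0,0,0],
    [-1,-0.024,-0.029,0,0,0,0],
  ],
  squeeze=20,
)

```text
clock: 1.1
eef_pos: [0.4036, 0.3596, 0.2531]
ee_rot: [[-1.0, 0.0, -0.0], [0.0, 1.0, -0.0], [0.0, -0.0, -1.0]]
ft_force: [1.0, 0.6, 0.3]
width: 0.0
finger_force: 0.0
```

arm_command(
  commands=[
    [-1,-0.024,-0.029,0,0,0,0],
    [-1,-0.024,-0.029,0,0,0,0],
    [-1,-0.024,-0.029,0,0,0,0],
    [-1,-0.024,-0.029,0,0,0,0],
    [-1,-0.024,-0.029,0,0,0,0],
    [-1,-0.024,-0.029,0,0,0,0],
    [-1,-0.024,-0.029,0,0,0,0],
    [-1,-0.024,-0.029,0,0,0,0],
    [-1,-0.024,-0.029,0,0,0,0],
    [-1,-0.024,-0.029,0,0,0,0],
    [-1,-0.024,-0.029,0,0,0,0],
    [-1,0,0,0,0,0,0],
  ],
)

```text
clock: 2.1
eef_pos: [0.6695, 0.0325, 0.252]
ee_rot: [[-1.0, 0.011, 0.001], [0.011, 1.0, -0.007], [-0.001, -0.007, -1.0]]
ft_force: [-1.5, -1.5, -0.3]
width: 0.0001
finger_force: 0.0
```

arm_command(
  commands=[
    [-1,-0.026,-0.029,0,0,0,0],
    [-1,-0.026,-0.029,0,0,0,0],
    [-1,-0.026,-0.029,0,0,0,0],
    [-1,-0.024,-0.029,0,0,0,0],
    [-1,0,0,0,0,0,0],
    [-1,0,0,0,0,0,0],
  ],
)

```text
clock: 2.6
eef_pos: [0.7686, -0.0772, 0.2505]
ee_rot: [[-1.0, 0.005, -0.004], [0.005, 1.0, -0.002], [0.004, -0.002, -1.0]]
ft_force: [0.1, 0.1, 0.2]
width: 0.0
finger_force: 0.0
```

```bash
python3 - <<'E'
from workcell import r, optics
import cv2
d=optics.get_image("wrist"); cv2.imwrite("pics/w1.png",d["color"]); s=r.state();print(s["eef_pos"],s["clock"])
E
```

```text
[ 0.76847161 -0.074472    0.25161972] 2.65
```

View pics/w1.png

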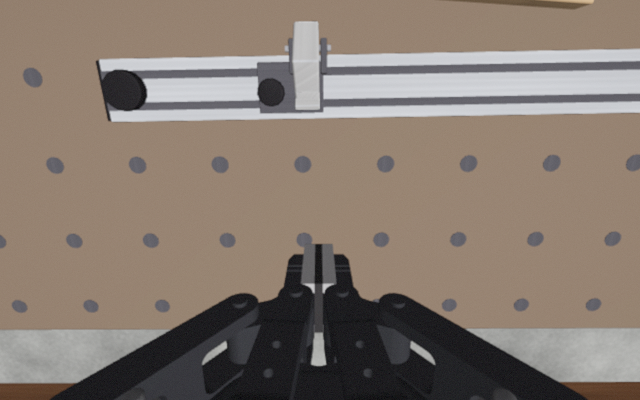

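The wrist view shows the closed fingertips at (318,250) behind the stop arm at (306,65), still a little to its left (+y). I'll shift -12 mm, descend to z≈0.10, then sweep towards -x.

arm_command(
  commands=[
    [-1,0,-0.012,0.03,0,0,0],
    [-1,0,0,0.03,0,0,0],
    [-1,0,0,0.03,0,0,0],
    [-1,0,0,0.03,0,0,0],
    [-1,0,0,0.03,0,0,0],
    [-1,0,0,0,0,0,0],
    [-1,0,0,0,0,0,0],
  ],
)

```text
clock: 3.23
eef_pos: [0.7673, -0.0831, 0.102]
ee_rot: [[-1.0, -0.002, -0.004], [-0.002, 1.0, 0.002], [0.004, 0.002, -1.0]]
ft_force: [0.5, -0.0, 1.0]
width: 0.0002
finger_force: 0.0
```

arm_command(
  commands=[
    [-1,0.012,0,0,0,0,0],
    [-1,0.012,0,0,0,0,0],
    [-1,0.012,0,0,0,0,0],
    [-1,0.012,0,0,0,0,0],
    [-1,0.012,0,0,0,0,0],
    [-1,0.012,0,0,0,0,0],
    [-1,0.012,0,0,0,0,0],
    [-1,0.012,0,0,0,0,0],
    [-1,0.012,0,0,0,0,0],
    [-1,0.008,0,0,0,0,0],
    [-1,0,0,0,0,0,0],
    [-1,0,0,0,0,0,0],
  ],
)

```text
clock: 4.23
eef_pos: [0.654, -0.0853, 0.1056]
ee_rot: [[-1.0, -0.0, 0.004], [-0.0, 1.0, 0.0], [-0.004, 0.0, -1.0]]
ft_force: [1.0, -0.3, -0.5]
width: -0.0
finger_force: 0.0
```

arm_command(
  commands=[
    [-1,0,0,-0.03,0,0,0],
    [-1,0,0,-0.03,0,0,0],
    [-1,0,0,-0.03,0,0,0],
    [-1,0,0,-0.03,0,0,0],
    [-1,0.02,0.02,-0.02,0,0,0],
    [1,0.025,0.028,0,0,0,0],
    [1,0.025,0.028,0,0,0,0],
    [1,0.025,0.028,0,0,0,0],
    [1,0.025,0.028,0,0,0,0],
    [1,0.025,0.028,0,0,0,0],
    [1,0.025,0.008,0,0,0,0],
    [1,0,0,0,0,0,0],
  ],
)

```text
clock: 5.23
eef_pos: [0.4797, 0.0864, 0.2442]
ee_rot: [[-1.0, -0.007, -0.001], [-0.007, 1.0, 0.002], [0.001, 0.002, -1.0]]
ft_force: [1.3, -0.8, -0.6]
width: 0.0832
finger_force: 0.0
```

```bash
python3 - <<'E'
from workcell import r, optics
import cv2,numpy as np
d=optics.get_image("wrist"); cv2.imwrite("pics/w2.png",d["color"]);np.savez("w2.npz",**d); s=r.state();print(s["eef_pos"],s["ee_rot"],s["clock"],s["width"])
from h import *
P=cloud(d);m=(P[...,2]>.06)&(P[...,2]<.15)&(P[...,0]>.55);print(m.sum())
E
```

```text
[0.4820554  0.08450598 0.24449863] [[-0.99999052 -0.00401985  0.00167569]
 [-0.0040173   0.99999078  0.00151956]
 [-0.00168178  0.00151281 -0.99999744]] 5.2833 0.08573224907910625
0
```

View pics/w2.png

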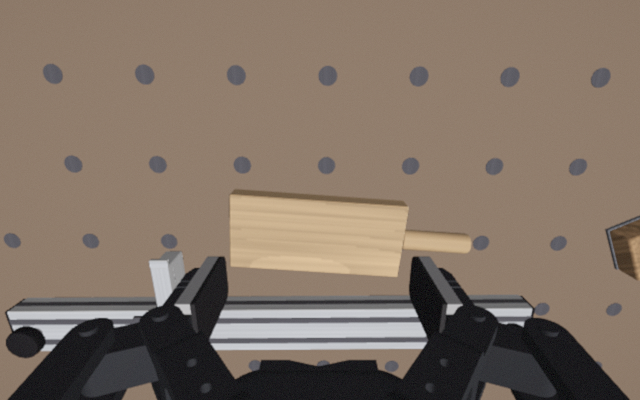

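The wrist view shows the stop arm down in front of the fence at (167,278). The board is at (230–405, 192–275). I'll refine the pose from this closer view.

```bash
cat >m.py <<'E'
from h import *
def measure(d):
    P=cloud(d);hsv=cv2.cvtColor(d["color"],cv2.COLOR_BGR2HSV)
    m=cv2.inRange(hsv,(10,60,140),(30,200,255))&(((P[...,2]>.016)&(P[...,2]<.032)&(P[...,0]<.67)).astype(np.uint8)*255)
    m=cv2.morphologyEx(m,cv2.MORPH_OPEN,np.ones((35,35)))
    c=max(cv2.findContours(m,0,2)[0],key=cv2.contourArea)
    W=ray(d,c[:,0,:],.024)[:,:2].astype(np.float32)
    rc=cv2.minAreaRect(W);b=cv2.boxPoints(rc);print("board",rc,b.round(4).tolist())
    f=(P[...,2]>.026)&(P[...,2]<.034)&(P[...,0]>.63)
    F=[];
    for u in range(640):
        i=np.where(f[:,u])[0]
        if len(i)>8: F.append((u,i[0]-.5))
    if F:
        W=ray(d,F,.03);p=np.polyfit(W[:,1],W[:,0],1)
        for _ in range(5): k=abs(W[:,0]-np.polyval(p,W[:,1]))<.002 if _>2 else W[:,0]<np.polyval(p,W[:,1])+.008; k=k if k.sum()>20 else k|True; p=np.polyfit(W[k,1],W[k,0],1)
        print("fence x=",p,k.sum())
    a=(P[...,2]>.03)&(P[...,2]<.06)&(P[...,0]>.56)&(P[...,0]<.635)&(P[...,1]<0)
    if a.sum(): print("arm y",np.percentile(P[a],[1,50,99],axis=0).round(4).tolist(),a.sum())
E
python3 -c "
from m import *
measure(dict(np.load('w2.npz')))"
```

```text
board ((0.573562502861023, 0.01122655812650919), (0.039935894310474396, 0.04779530316591263), 87.7330551147461) [[0.5489000082015991, -0.007799999788403511], [0.5967000126838684, -0.009700000286102295], [0.5982000231742859, 0.03020000085234642], [0.5504999756813049, 0.032099999487400055]]
fence x= [-0.01197957  0.65128667] 351
arm y [[0.5773, -0.0961, 0.0306], [0.5998, -0.084, 0.0477], [0.6321, -0.076, 0.0495]] 948
```

```bash
python3 -c "
from m import *
P=cloud(dict(np.load('w2.npz')))
m=(P[...,2]>.18)&(P[...,2]<.32)&(P[...,0]>.4)
Q=P[m];print(len(Q),np.percentile(Q[:,2],[0,.5,2]));T=Q[Q[:,2]<Q[:,2].min()+.012];L=T[T[:,1]<.085];R=T[T[:,1]>.085]
print(L.min(0),L.max(0),R.min(0),R.max(0))"
```

```text
39779 [0.23262071 0.23724571 0.24297171]
[0.46903748 0.03198604 0.23262071] [0.49195896 0.04606976 0.24461375] [0.46854544 0.12806116 0.23343754] [0.49120559 0.14170497 0.24461192]
```

arm_command(
  commands=[
    [1,0,0,0.03,0,0,-0.6],
    [1,0,0,0.03,0,0,0],
    [1,0,0,0.03,0,0,0],
    [1,0,0,0.03,0,0,0],
    [1,0,0,0.03,0,0,0],
    [1,0,0,0.03,0,0,0],
    [1,0,0,0.025,0,0,0],
    [1,0,0,0.015,0,0,0],
    [1,0,0,0,0,0,0],
    [1,0,0,0,0,0,0],
  ],
)

```text
clock: 6.12
eef_pos: [0.4839, 0.0815, 0.0232]
ee_rot: [[-1.0, -0.009, -0.0], [-0.009, 1.0, -0.001], [0.0, -0.001, -1.0]]
ft_force: [0.4, 0.1, 0.3]
width: 0.0852
finger_force: 0.0
```

arm_command(
  commands=[
    [1,-0.005,0,0,0,0,0],
    [1,-0.005,0,0,0,0,0],
    [1,-0.005,0,0,0,0,0],
    [1,-0.005,0,0,0,0,0],
    [1,-0.005,0,0,0,0,0],
    [1,-0.005,0,0,0,0,0],
    [1,-0.005,0,0,0,0,0],
    [1,-0.005,0,0,0,0,0],
    [1,-0.005,0,0,0,0,0],
    [1,-0.005,0,0,0,0,0],
    [1,-0.005,0,0,0,0,0],
    [1,-0.005,0,0,0,0,0],
  ],
)

```text
clock: 7.12
eef_pos: [0.5434, 0.0832, 0.0233]
ee_rot: [[-1.0, -0.01, 0.0], [-0.01, 1.0, 0.0], [-0.0, 0.0, -1.0]]
ft_force: [-4.5, 0.1, 2.8]
width: 0.0856
finger_force: 2.0
```

arm_command(
  commands=[
    [1,-0.003,0,0,0,0,0],
    [1,-0.002,0,0,0,0,0],
    [1,-0.002,0,0,0,0,0],
    [1,0,0,0,0,0,0],
    [1,0,0,0,0,0,0],
  ],
)

```text
clock: 7.53
eef_pos: [0.5504, 0.0831, 0.0233]
ee_rot: [[-1.0, -0.01, 0.001], [-0.01, 1.0, 0.0], [-0.001, 0.0, -1.0]]
ft_force: [-1.8, -0.8, -0.2]
width: 0.0853
finger_force: 0.6
```

Not in contact with the fence yet. I'll press on in 1 mm steps.

arm_command(
  commands=[
    [1,-0.001,0,0,0,0,0],
    [1,-0.001,0,0,0,0,0],
    [1,0,0,0,0,0,0],
  ],
)

```text
clock: 7.78
eef_pos: [0.5513, 0.0831, 0.0232]
ee_rot: [[-1.0, -0.01, -0.001], [-0.01, 1.0, -0.0], [0.001, -0.0, -1.0]]
ft_force: [-4.8, 0.6, 3.8]
width: 0.0858
finger_force: 2.5
```

arm_command(
  commands=[
    [1,-0.001,0,0,0,0,0],
    [1,-0.001,0,0,0,0,0],
    [1,0,0,0,0,0,0],
  ],
)

```text
clock: 8.03
eef_pos: [0.5514, 0.0831, 0.023]
ee_rot: [[-1.0, -0.011, -0.006], [-0.011, 1.0, -0.0], [0.006, -0.0, -1.0]]
ft_force: [-9.2, 0.0, 8.2]
width: 0.0851
finger_force: 5.0
```

The board is seated against the fence: contact stalled at TCP x=0.5514. Next I back off, lift, close the gripper and move beyond the handle end.

arm_command(
  commands=[
    [1,0.008,0,0,0,0,0],
    [1,0,0,-0.03,0,0,0],
    [1,0,0,-0.04,0,0,0],
    [-1,-0.008,0.03,-0.02,0,0,0],
    [-1,-0.009,0.03,0,0,0,0],
    [-1,-0.009,0.03,0,0,0,0],
    [-1,-0.009,0.03,0,0,0,0],
    [-1,-0.009,0.03,0,0,0,0],
    [-1,-0.009,0.03,0,0,0,0],
    [-1,-0.009,0.033,0,0,0,0],
    [-1,0,0,0,0,0,0],
    [-1,0,0,0,0,0,0],
  ],
)

```text
clock: 9.03
eef_pos: [0.6058, 0.3002, 0.1131]
ee_rot: [[-1.0, -0.015, 0.002], [-0.015, 1.0, 0.002], [-0.002, 0.002, -1.0]]
ft_force: [0.8, -1.1, 0.2]
width: 0.0002
finger_force: 0.0
```

```bash
python3 - <<'E'
from workcell import r, optics
from h import *
d=optics.get_image("top"); s=r.state();print(s["eef_pos"],s["width"],s["clock"])
a=cv2.resize(d["color"][130:220,200:400],None,fx=4,fy=4)
d2=optics.get_image("wrist");cv2.imwrite("pics/t3.png",np.vstack([a[:,:640],d2["color"]])[:600]);np.savez("w3.npz",**d2)
P=cloud(d2);hsv=cv2.cvtColor(d2["color"],cv2.COLOR_BGR2HSV)
m=(P[...,2]>.008)&(P[...,2]<.03)&(P[...,0]<.64)&(P[...,0]>.5)&(hsv[...,1]>50)&(P[...,1]<.4)
Q=P[m];q=Q[Q[:,1]>.19];print(len(Q),Q.min(0),Q.max(0),np.percentile(q,[1,50,99],axis=0))
E
```

```text
[0.60614157 0.29746467 0.11315869] -0.00011068505813877575 9.0833
22272 [0.56162204 0.07029716 0.0080707 ] [0.63999755 0.2692592  0.02579965] [[0.59428967 0.19078586 0.01099697]
 [0.60277088 0.23030942 0.02113085]
 [0.61668501 0.26893268 0.02395564]]
```

View pics/t3.png

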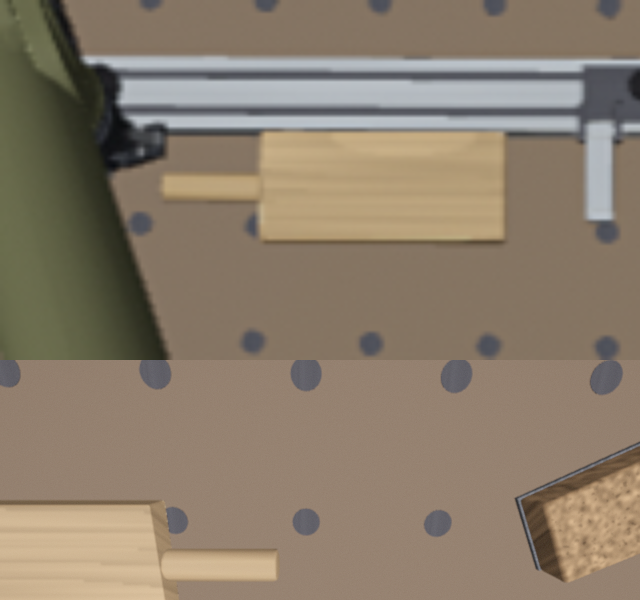

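The top crop shows the board flush along the fence, the stop arm down, and a gap of about 65 mm between them. The wrist part shows the handle end at (276,565). I'll descend and push along -y.

arm_command(
  commands=[
    [-1,0,0,0.03,0,0,0],
    [-1,0,0,0.03,0,0,0],
    [-1,0,0,0.02,0,0,0],
    [-1,0,0,0,0,0,0],
    [-1,0,0,0,0,0,0],
  ],
)

```text
clock: 9.55
eef_pos: [0.6055, 0.2946, 0.0327]
ee_rot: [[-1.0, -0.008, -0.001], [-0.008, 1.0, -0.002], [0.001, -0.002, -1.0]]
ft_force: [1.2, 0.2, 0.4]
width: 0.0002
finger_force: 0.0
```

arm_command(
  commands=[
    [-1,0,-0.006,0,0,0,0],
    [-1,0,-0.006,0,0,0,0],
    [-1,0,-0.006,0,0,0,0],
    [-1,0,-0.006,0,0,0,0],
    [-1,0,-0.006,0,0,0,0],
    [-1,0,-0.006,0,0,0,0],
    [-1,0,-0.006,0,0,0,0],
    [-1,0,-0.006,0,0,0,0],
    [-1,0,-0.006,0,0,0,0],
    [-1,0,-0.006,0,0,0,0],
    [-1,0,-0.005,0,0,0,0],
    [-1,0,0,0,0,0,0],
  ],
)

```text
clock: 10.55
eef_pos: [0.6075, 0.232, 0.0352]
ee_rot: [[-1.0, -0.01, 0.003], [-0.01, 1.0, 0.002], [-0.003, 0.002, -1.0]]
ft_force: [0.2, 3.6, 5.2]
width: -0.0001
finger_force: 2.5
```

arm_command(
  commands=[
    [-1,0,-0.003,0,0,0,0],
    [-1,0,-0.002,0,0,0,0],
    [-1,0,0,0,0,0,0],
  ],
)

```text
clock: 10.8
eef_pos: [0.6074, 0.2281, 0.0352]
ee_rot: [[-1.0, -0.011, 0.003], [-0.011, 1.0, 0.003], [-0.003, 0.003, -1.0]]
ft_force: [0.6, 5.0, 4.9]
width: 0.0
finger_force: 3.0
```

arm_command(
  commands=[
    [-1,0,-0.002,0,0,0,0],
    [-1,0,-0.002,0,0,0,0],
    [-1,0,0,0,0,0,0],
  ],
)

```text
clock: 11.05
eef_pos: [0.6075, 0.2243, 0.0352]
ee_rot: [[-1.0, -0.011, 0.003], [-0.011, 1.0, 0.003], [-0.003, 0.003, -1.0]]
ft_force: [-0.2, 5.2, 5.5]
width: 0.0
finger_force: 3.3
```

arm_command(
  commands=[
    [-1,0,-0.0015,0,0,0,0],
    [-1,0,-0.0015,0,0,0,0],
    [-1,0,0,0,0,0,0],
  ],
)

```text
clock: 11.3
eef_pos: [0.6075, 0.2215, 0.0352]
ee_rot: [[-1.0, -0.011, 0.003], [-0.011, 1.0, 0.003], [-0.003, 0.003, -1.0]]
ft_force: [-0.4, 5.6, 6.5]
width: 0.0002
finger_force: 3.3
```

arm_command(
  commands=[
    [-1,0,-0.001,0,0,0,0],
    [-1,0,-0.001,0,0,0,0],
    [-1,0,0,0,0,0,0],
  ],
)

```text
clock: 11.55
eef_pos: [0.6075, 0.2197, 0.0352]
ee_rot: [[-1.0, -0.011, 0.003], [-0.011, 1.0, 0.004], [-0.003, 0.004, -1.0]]
ft_force: [-0.3, 6.0, 6.1]
width: -0.0003
finger_force: 3.4
```

arm_command(
  commands=[
    [-1,0,-0.001,0,0,0,0],
    [-1,0,-0.001,0,0,0,0],
    [-1,0,0,0,0,0,0],
  ],
)

```text
clock: 11.8
eef_pos: [0.6075, 0.2177, 0.0352]
ee_rot: [[-1.0, -0.011, 0.003], [-0.011, 1.0, 0.004], [-0.003, 0.004, -1.0]]
ft_force: [0.9, 5.5, 5.9]
width: -0.0002
finger_force: 3.4
```

arm_command(
  commands=[
    [-1,0,-0.001,0,0,0,0],
    [-1,0,-0.001,0,0,0,0],
    [-1,0,0,0,0,0,0],
  ],
)

```text
clock: 12.05
eef_pos: [0.6075, 0.2157, 0.0352]
ee_rot: [[-1.0, -0.011, 0.003], [-0.011, 1.0, 0.004], [-0.003, 0.004, -1.0]]
ft_force: [-0.4, 4.3, 5.4]
width: -0.0003
finger_force: 3.5
```

```bash
python3 - <<'E'
from workcell import r, optics
from h import *
d=optics.get_image("top"); s=r.state();print(s["eef_pos"],s["ft_force"])
cv2.imwrite("pics/t4.png",cv2.resize(d["color"][130:220,220:400],None,fx=4,fy=4,interpolation=cv2.INTER_CUBIC))
E
```

```text
[0.60752388 0.21571451 0.03518047] [0.18322344 5.48500851 5.13790316]
```

View pics/t4.png

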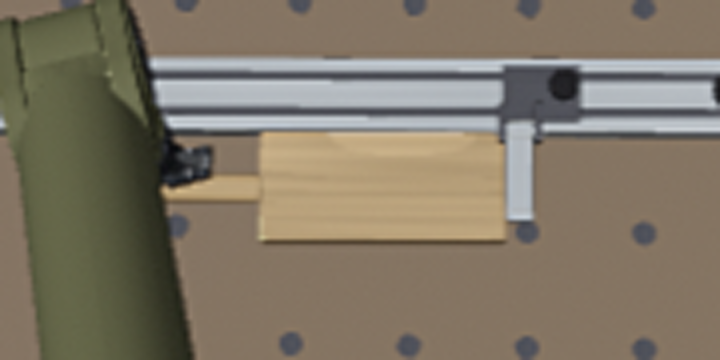

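The board's end is within a couple of mm of the lowered stop arm, at (505,180) against (508,180), and still flush along the fence. I'll push until the force rises.

arm_command(
  commands=[
    [-1,0,-0.001,0,0,0,0],
    [-1,0,-0.001,0,0,0,0],
    [-1,0,0,0,0,0,0],
  ],
)

```text
clock: 12.35
eef_pos: [0.6075, 0.215, 0.0353]
ee_rot: [[-1.0, -0.012, 0.003], [-0.012, 1.0, 0.005], [-0.003, 0.005, -1.0]]
ft_force: [0.1, 7.4, 5.0]
width: 0.0002
finger_force: 4.2
```

arm_command(
  commands=[
    [-1,0,-0.001,0,0,0,0],
    [-1,0,-0.001,0,0,0,0],
    [-1,0,0,0,0,0,0],
  ],
)

```text
clock: 12.6
eef_pos: [0.6074, 0.2147, 0.0353]
ee_rot: [[-1.0, -0.013, 0.004], [-0.013, 1.0, 0.007], [-0.004, 0.007, -1.0]]
ft_force: [0.3, 9.4, 4.8]
width: -0.0001
finger_force: 5.3
```

arm_command(
  commands=[
    [-1,0,-0.001,0,0,0,0],
    [-1,0,-0.0005,0,0,0,0],
    [-1,0,0,0,0,0,0],
  ],
)

```text
clock: 12.85
eef_pos: [0.6074, 0.2146, 0.0354]
ee_rot: [[-1.0, -0.014, 0.004], [-0.014, 1.0, 0.009], [-0.004, 0.009, -1.0]]
ft_force: [0.0, 12.2, 2.7]
width: -0.0001
finger_force: 6.1
```

Seated against the stop: the force is rising with no travel. I'll back off and go round for a final press against the fence.

arm_command(
  commands=[
    [-1,0,0.01,0,0,0,0],
    [-1,0,0.01,0,0,0,0],
    [-1,0,0,-0.03,0,0,0],
    [-1,0,0,-0.04,0,0,0],
    [-1,0.01,-0.03,0,0,0,0],
    [1,0.012,-0.03,0,0,0,0],
    [1,0.013,-0.03,0,0,0,0],
    [1,0.013,-0.03,0,0,0,0],
    [1,0.013,-0.03,0,0,0,0],
    [1,0.013,-0.03,0,0,0,0],
    [1,0,-0.02,0,0,0,0],
    [1,0,0,0,0,0,0],
  ],
)

```text
clock: 13.85
eef_pos: [0.533, 0.0204, 0.103]
ee_rot: [[-1.0, -0.002, -0.002], [-0.002, 1.0, -0.004], [0.002, -0.004, -1.0]]
ft_force: [-0.3, -1.1, 0.6]
width: 0.083
finger_force: 0.0
```

arm_command(
  commands=[
    [1,0,0,0,0,0,0],
    [1,0,0,0,0,0,0],
  ],
)

```text
clock: 14.02
eef_pos: [0.5342, 0.0277, 0.1031]
ee_rot: [[-1.0, -0.01, -0.001], [-0.01, 1.0, -0.0], [0.001, -0.0, -1.0]]
ft_force: [0.5, 2.0, 0.2]
width: 0.0852
finger_force: 0.0
```

arm_command(
  commands=[
    [1,0,0,0.03,0,0,0],
    [1,0,0,0.03,0,0,0],
    [1,0,0,0.02,0,0,0],
    [1,0,0,0,0,0,0],
    [1,-0.005,0,0,0,0,0],
    [1,-0.005,0,0,0,0,0],
    [1,-0.003,0,0,0,0,0],
    [1,-0.002,0,0,0,0,0],
    [1,-0.001,0,0,0,0,0],
    [1,0,0,0,0,0,0],
  ],
)

```text
clock: 14.85
eef_pos: [0.5511, 0.0277, 0.0241]
ee_rot: [[-1.0, -0.01, 0.001], [-0.01, 1.0, 0.0], [-0.001, 0.0, -1.0]]
ft_force: [0.3, 0.5, -0.1]
width: 0.0855
finger_force: 0.0
```

arm_command(
  commands=[
    [1,-0.001,0,0,0,0,0],
    [1,-0.001,0,0,0,0,0],
    [1,-0.001,0,0,0,0,0],
    [1,-0.001,0,0,0,0,0],
    [1,0,0,0,0,0,0],
  ],
)

```text
clock: 15.27
eef_pos: [0.5521, 0.0279, 0.0229]
ee_rot: [[-1.0, -0.011, -0.005], [-0.011, 1.0, 0.0], [0.005, 0.0, -1.0]]
ft_force: [-6.9, 1.2, 6.1]
width: 0.0859
finger_force: 3.5
```

arm_command(
  commands=[
    [1,-0.001,0,0,0,0,0],
    [1,0,0,0,0,0,0],
    [1,0.006,0,0,0,0,0],
    [1,0.01,0,0,0,0,0],
    [1,0.01,0,-0.03,0,0,0],
    [1,0,0,-0.04,0,0,0],
    [1,0,0,-0.04,0,0,0],
    [1,0.02,0,-0.03,0,0,0],
    [1,0.02,0,-0.02,0,0,0],
    [1,0.02,0,0,0,0,0],
    [1,0,0,0,0,0,0],
    [1,0,0,0,0,0,0],
  ],
)

```text
clock: 16.27
eef_pos: [0.469, 0.0269, 0.1838]
ee_rot: [[-1.0, -0.01, 0.002], [-0.01, 1.0, 0.001], [-0.002, 0.001, -1.0]]
ft_force: [0.2, -0.0, 0.4]
width: 0.0854
finger_force: 0.0
```

```bash
python3 - <<'E'
from workcell import r, optics
from m import *
d=optics.get_image("wrist"); s=r.state();print(s["eef_pos"],s["ft_force"],s["clock"])
cv2.imwrite("pics/w5.png",d["color"]);measure(d);np.savez("w5.npz",**d)
E
```

```text
[0.46942389 0.02681344 0.18339758] [-0.04304382 -0.25904244 -0.49705979] 16.3167
board ((0.6239379644393921, -0.05535363778471947), (0.03582797944545746, 0.04472235590219498), 87.10675811767578) [[0.6007000207901001, -0.07209999859333038], [0.6453999876976013, -0.07440000027418137], [0.6471999883651733, -0.038600001484155655], [0.6025000214576721, -0.03629999980330467]]
fence x= [-0.01173618  0.65047616] 172
arm y [[0.6143, -0.0783, 0.0302], [0.6227, -0.0765, 0.0407], [0.6329, -0.0759, 0.0484]] 124
```

View pics/w5.png

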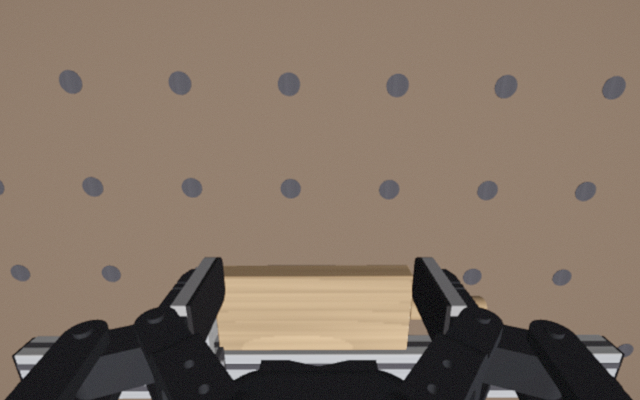

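The fingers hide the stop joint at (215,330). I'll shift -y so that the corner shows between them.

arm_command(
  commands=[
    [1,0,-0.025,-0.03,0,0,0],
    [1,0,-0.025,-0.03,0,0,0],
    [1,0,-0.025,0,0,0,0],
    [1,0,-0.025,0,0,0,0],
    [1,0,0,0,0,0,0],
    [1,0,0,0,0,0,0],
  ],
)

```text
clock: 16.82
eef_pos: [0.4707, -0.0748, 0.2428]
ee_rot: [[-1.0, -0.006, -0.0], [-0.006, 1.0, -0.0], [0.0, -0.0, -1.0]]
ft_force: [-0.3, -0.2, -0.8]
width: 0.0855
finger_force: 0.0
```

```bash
python3 - <<'E'
from workcell import r, optics
from m import *
d=optics.get_image("wrist"); s=r.state();print(s["eef_pos"],s["ft_force"],s["clock"])
measure(d);t=optics.get_image("top")
a=cv2.resize(d["color"][180:340,200:440],(600,400),interpolation=cv2.INTER_CUBIC)
b=cv2.resize(t["color"][140:215,250:400],None,fx=4,fy=2.6,interpolation=cv2.INTER_CUBIC)
cv2.imwrite("pics/f.png",np.vstack([a,b]))
E
```

```text
[ 0.47066353 -0.07328676  0.24258288] [-0.08131183 -0.58961965 -0.22871834] 16.8667Traceback (most recent call last):
  File "<stdin>", line 4, in <module>
  File "m.py", line 6, in measure
    c=max(cv2.findContours(m,0,2)[0],key=cv2.contourArea)
ValueError: max() iterable argument is empty
```

```bash
python3 - <<'E'
from workcell import r, optics
from h import *
d=optics.get_image("wrist");t=optics.get_image("top")
a=cv2.resize(d["color"][180:340,200:440],(600,400),interpolation=cv2.INTER_CUBIC)
b=cv2.resize(t["color"][140:215,250:400],(600,195),interpolation=cv2.INTER_CUBIC)
cv2.imwrite("pics/f.png",np.vstack([a,b]));np.savez("w6.npz",**d)
E
```

```text
(no output)
```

View pics/f.png

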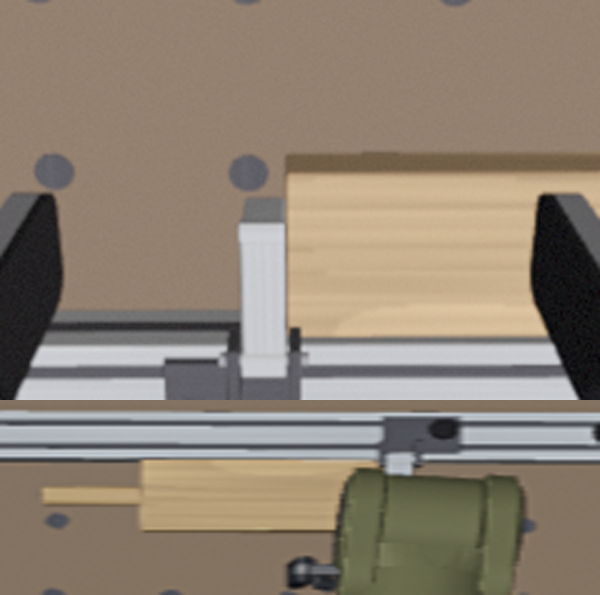

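The crop shows the board's end touching the stop arm at (286,250), with no visible gap. The edge is flush with the fence at (420,338), and the gripper is well clear. I'm handing it in.

```bash
python3 -c "
from workcell import r
print(r.job_done())"
```

```text
the job is handed in; nothing more can be done
None
```

I flipped the stop down and pushed the board home: its long edge is against the fence and its square end against the lowered stop. The arm finished clear, and I handed the job in at about 17 s without getting a verdict back.

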